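Turn the nozzle holder in the slide-jaw fixture and hold the lamp shutter half open

TASK

Turn the red nozzle holder in the slide-jaw fixture so that its silver spigot points squarely at the shuttered window of the grey lamp cabinet, standing on the fixture bed in the middle of the jaws, then push the yellow-tabbed sliding jaw up until the holder is snug between both jaws and let go of it. Only then slide the orange tab of the sprung shutter with the fingers to half of its travel (30 of 60 mm, the green mark), never opening it beyond three quarters, and finish holding it there: do not let go, the spring would shut it. Leave the other parts on the bench alone.

Things in the scene. Friction and masses are not known exactly. Their poses are not given: they have to be found in the camera images.
- rig: Fixed rig: base plate with the slide-jaw fixture and the grey lamp cabinet; place and turn (up to 20 degrees) differ. Origin at bench level under the centre of the clamped holder's place; fixture bed top 12 mm above it. x: way in which the sliding jaw and the shutter open; y: from fixture to cabinet. Fixed steel jaw: x -50 to face at x = -20 mm, 50 mm wide, top 37 mm above the bench.
- window (a point): Centre of the lamp window in the cabinet's front, behind the shutter plate, rig coordinates (0, 100, 60) mm. The cabinet spans rig x -100 to 140, y 100 to 260 mm; top 130 mm above the bench.
- holder: Red block 40 x 40 x 70 mm tall, 0.2 to 0.45 kg, loose, upright on the bed between the open jaws, turned wrong. Origin: centre of underside, z up. Silver spigot (18 mm across, 8 long, 38 mm up) on its +y face. Grip the plain +x and -x faces above the jaws, which reach 26 mm up its sides. Done: its +y along the rig's +y, origin at about (0, 0, 12) mm in the rig.
- port (a point): Centre of the open end of the holder's spigot, 28 mm along the holder's +y from its axis, 38 mm above its underside.
- jaw (a joint): Sliding jaw, m. Its steel face (50 mm wide, top 38 mm above the bench) is at rig x = 14 mm + this value; gap between the jaws 34 mm + this value, so it touches the holder clamped against the fixed jaw at 0.006. Starts at 0.030 to 0.045, stop at 0.050. About 3 N of friction; stays where it is left.
- jaw_tab (a point): Yellow upright tab on the sliding jaw's outer end, to push or pinch: 12 mm along rig x, 34 mm along y, 48 mm tall (13 to 61 mm above the bench). This point: centre of its underside, rig x = 66 mm + jaw value, y = 0; axes as the rig. Push to the rig's -x to close; free space on its outer side.
- shutter (a joint): Opening of the shutter, m: 0 shut (start, against its stop), 0.060 fully open, half travel 0.030. It opens to the rig's +x. The spring always pulls it shut: about 4 N at 0, 9 N at half travel, 14 N fully open.
- shutter_tab (a point): Orange upright tab on the aluminium shutter, above the front edge of the cabinet's top: 14 mm along rig x (the width to pinch), 24 mm along y, 50 mm tall (134 to 184 mm above the bench). This point: centre of its underside, rig x = shutter value, y = 107 mm; axes as the rig. Marks on the cabinet top behind it: white at 0, green at 30 (half), white at 60 mm.
- injector: Bystander: sleek black electronic injector lying down, 135 mm long, 46 mm high. Origin under its middle.
- coupler: Bystander: silver quick-coupler standing upright, 34 mm across, 62 mm tall.
- guard: Bystander: translucent blue plastic spray guard, an open cup 68 mm across, 55 mm tall.
- calblock: Bystander: steel calibration block, 60 x 35 x 30 mm.
- driver: Bystander: screwdriver lying down, 150 mm long.
- jar: Bystander: small closed jar, 50 mm across, 70 mm tall.
Mind the look-alikes: they are no part of the job. Several things have the shape of the holder; the one meant has the colours described above.

How it is judged:
By the outcome, as a careful person would: the job done as asked, in the order asked, and still so for the second after the job is handed in, while the arm keeps its last pose, push and grip.
It also fails if it takes over 53 s, if anything falls off the work surface, if the arm or the gripper's body presses on something with over 40 N, if the wrist force passes 120 N, or if a joint passes its speed limit or range.

ROBOT

A 6-joint arm with a two-finger parallel gripper is mounted at the origin on the work surface. World frame = base frame: x ahead of the robot, y to its left, z up, the work surface at z = 0. Lengths are in m, angles in rad, forces in N, time in s.
With the tool pointing down it reaches from about 0.3 to 0.875 m from the base axis. Payload 6.4 kg.
Tool frame: the origin (TCP) lies on the front face of the gripper's body, between the roots of the fingers; the fingertips stand 73 mm ahead of it and the grasp point (between the pads) lies ctrl.pinch_z ahead of it (ctrl.pinch_z is the distance from the TCP to the grasp point, in m); z points along the fingers, x is the direction in which the jaws open and shut, and the axes are right-handed (so a half turn about z gives the same grasp; the last joint's range is limited). The gripper opens to 85 mm and grips with 20 to 120 N. Pads are 22 mm wide; open, the fingers measure 114 mm over their backs; the gripper's body (76 mm by 85 mm) begins 54 mm behind the grasp point. The pads swing forward as they close: fully open they stand 13 mm farther back than shut.
Start: joints at [-1.554, 0.181, 1.607, -0, 1.354, -0.206], TCP at [0.127, -0.561, 0.304] pointing down, gripper open.
Joint ranges: [-2.99, 2.99], [-0.89, 2.07], [0.3, 2.58], [-1.14, 4.28], [0, 2.63], [-3.12, 3.12]. Speed limits (rad/s): [2.57, 2.57, 3.01, 3.14, 3.14, 3.14].

INTERFACE

Orientations are given as a unit quaternion [w, x, y, z].
In Python, from bench import ctrl gives the robot as it stands.
- The arm moves only by the tool move_arm, never from a script. Its argument "rows" is text: rows parted by semicolons, each of 7 numbers parted by spaces: the shift along the tool's x, y, z in cm, then the turn, a rotation vector about the tool's x, y, z in degrees, then the opening, from 0 (shut) to 1 (fully open). In form: x y z rx ry rz grip; .... A call has 1 to 20 rows; each row shifts and turns the commanded pose from where the row before left it, along the tool's axes as they then stand; what a row does not reach is not made up. A row lasts 1/10 s, in which the tool goes at most 50 mm and 8.59 degrees, less where a joint would pass 70% of its speed; a pose out of reach is approached as far as the arm can. A call with a gripper value outside its range is refused whole. The fingers move at their own pace and stop on an object; the grip force is fixed at half the most. Time passes only in rows, so rows that do not move let the fingers close. It gives the time, the measured TCP pose, the force and the opening at its end, in the units of the state.
- ctrl.get_obs(): the state, without advancing time (a new reading comes with each control period).
- ctrl.camera(name): name is "side" or "top"; returns a dict with "color" (420x560x3 uint8, blue, green, red), "fx", "fy", "cx", "cy" (pixels), "k1" (the pictures are not rectified: a ray, as slopes to the right and down, at radius r is drawn at 1 + k1 r^2 times it, then the intrinsics apply), "rvec" (rotation vector, rad) and "tvec" (3), from world to camera coordinates, as OpenCV has them. Camera axes: x right, y down, z forward; pixel columns grow to the right and rows downward; lengths in m; the calibration is good to about 2 mm. A picture is of the moment at which its call begins. There is no depth.
- ctrl.hand_in(): hands the job in, once; it reports no verdict.
Trained networks look in the newest picture that a camera, given by its name, has taken for a name from the list of things; names that differ only in an ending like _2 or _b are one class to them, and where a whole thing is asked for, a point or a joint stands for the part that bears it (a point fixed in the world has none). Each returns a list of dicts, best first, with "confidence" (0 to 1); they miss things now and then, are a little off and sometimes report something else, mostly with a low value. They report only what shows in the picture. A call takes as long as a camera call. They do not tell look-alikes from the thing itself.
- ctrl.look_for(camera, query): "bbox" ([left, top, right, bottom] in pixels, round what is visible of it).
- ctrl.trace(camera, query): "region" (420x560 bool, what is visible of it) and "bbox" ([left, top, right, bottom] in pixels, round what is visible of it).
The state is a dict: "time_s": time; "q": joint angles; "dq": joint speeds; "joint_efforts": joint torques, N m; "eef_pos": TCP position; "eef_rot": TCP orientation; "wrist_force": force on the tool from outside, world axes, zero at the start; "torque": the same for the moment, N m; "opening": opening from 0.0 (shut) to 1.0 (fully open).
Only numpy, scipy, OpenCV 4.12 (cv2) and the standard library are available. Lean on these libraries where they do the work, as an engineer would, in place of code of your own. Each camera call takes 0.05 s, during which the arm holds its last target.

## Working session

There is one attempt and no reset: what is moved stays moved. The work goes in short steps, Python scripts to look and compute and a tool call to move; the robot and the scene stay as the last step left them, time stands still between calls to the robot, and variables do not carry over. Pictures are saved under pics/ and viewed, and the job is handed in when it is done.

Besides the shell and the picture viewer there is one more tool, called as name(argument=value, ...), one argument or row to a line, values as JSON. move_arm: Moves the arm, as the interface text tells. Its arguments: {"type":"object","properties":{"rows":{"type":"string"}},"required":["rows"]}

```bash
mkdir -p pics; ls; python3 - <<'E'
from bench import ctrl
import cv2
for n in ("side","top"):
    c=ctrl.camera(n); cv2.imwrite(f"pics/{n}0.png",c["color"])
    print(n,{k:c[k] for k in c if k!="color"})
print(ctrl.get_obs(),ctrl.pinch_z)
E
```

```text
pics
side {'fx': 420.9168111605955, 'fy': 420.9168111605955, 'cx': 270.12862362198064, 'cy': 209.33456693084472, 'k1': 0.0002662435763037446, 'rvec': array([ 0.39217011, -2.59016537,  1.40791916]), 'tvec': array([0.52641179, 0.1750161 , 1.31553912])}
top {'fx': 403.0535280185455, 'fy': 403.0535280185455, 'cx': 282.65605431837224, 'cy': 208.57556816803228, 'k1': -0.022629623872732034, 'rvec': array([ 2.10789708, -2.15134275,  0.19534998]), 'tvec': array([0.02737824, 0.57565936, 1.13520239])}
{'time_s': 0.1, 'q': array([-1.55431595e+00,  1.81517842e-01,  1.60789008e+00, -5.98448659e-07,
        1.35378783e+00, -2.06308741e-01]), 'dq': array([-0.00082634, -0.00137092, -0.00323803, -0.0021641 , -0.00017101,
       -0.00013818]), 'joint_efforts': array([ 9.19223130e-04, -4.45872545e+01, -3.52237701e+01, -2.59238568e-04,
        4.16915209e-03,  1.84840286e-05]), 'eef_pos': array([ 0.12705237, -0.5604044 ,  0.30305408]), 'eef_rot': array([-6.17759400e-04,  7.81328999e-01, -6.24118861e-01, -5.10740946e-04]), 'wrist_force': array([-0.34192024, -0.02631273, -0.44279328]), 'torque': array([-0.00175979, -0.02564194,  0.00317621]), 'opening': 1.000581165562835} 0.0539
```

View pics/side0.png

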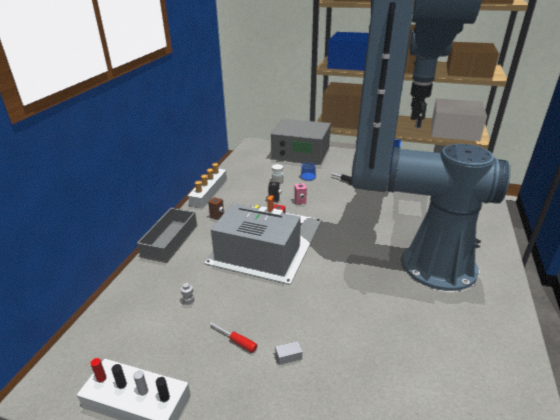

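View pics/top0.png

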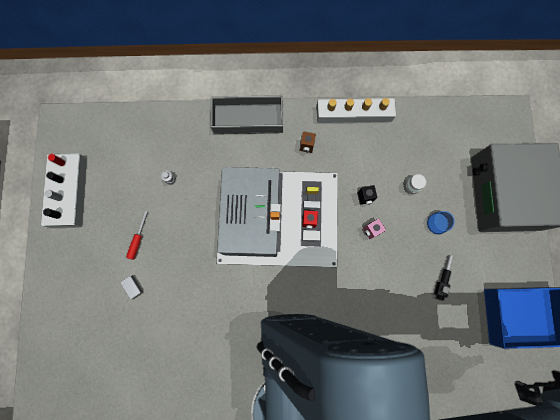

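```bash
cat > h.py <<'E'
import numpy as np,cv2
from bench import ctrl
def cam(n):
    c=ctrl.camera(n); return c
def proj(c,P):
    P=np.atleast_2d(np.asarray(P,float)); R,_=cv2.Rodrigues(c["rvec"]); K=np.array([[c["fx"],0,c["cx"]],[0,c["fy"],c["cy"]],[0,0,1.]])
    return cv2.projectPoints(P.reshape(-1,1,3),c["rvec"],c["tvec"],K,np.array([c["k1"],0,0,0.]))[0].reshape(-1,2)
def unproj(c,uv,z):
    K=np.array([[c["fx"],0,c["cx"]],[0,c["fy"],c["cy"]],[0,0,1.]])
    n=cv2.undistortPoints(np.array(uv,float).reshape(-1,1,2),K,np.array([c["k1"],0,0,0.])).reshape(-1,2)
    R,_=cv2.Rodrigues(c["rvec"]); o=-R.T@c["tvec"]; out=[]
    for a in n:
        d=R.T@np.array([a[0],a[1],1]); out.append(o+d*(z-o[2])/d[2])
    return np.array(out)
E
python3 - <<'E'
from h import *
c=cam("top"); im=c["color"][155:280,205:350]
cv2.imwrite("pics/topz.png",cv2.resize(im,None,fx=5,fy=4.8,interpolation=cv2.INTER_CUBIC))
im=c["color"][165:240,265:340]
cv2.imwrite("pics/topzz.png",cv2.resize(im,None,fx=8,fy=8,interpolation=cv2.INTER_CUBIC))
c=cam("side"); im=c["color"][180:290,200:330]
cv2.imwrite("pics/sidez.png",cv2.resize(im,None,fx=5,fy=5,interpolation=cv2.INTER_CUBIC))
E
```

```text
(no output)
```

View pics/topz.png

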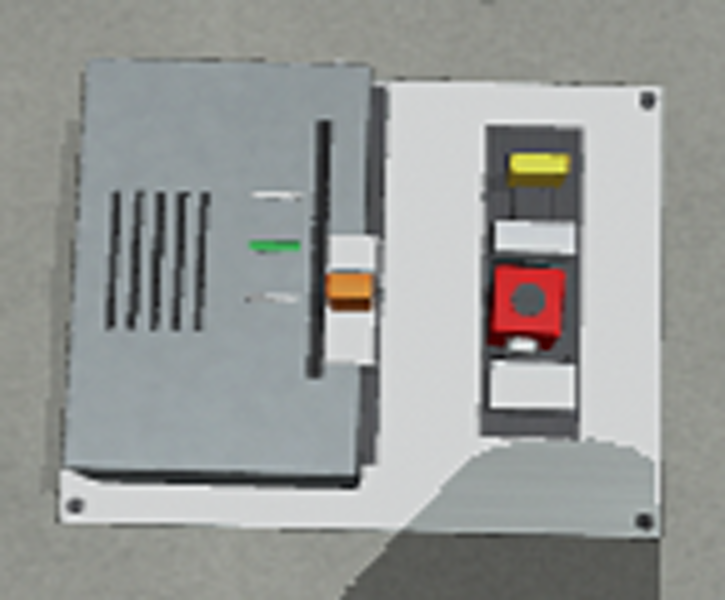

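View pics/topzz.png

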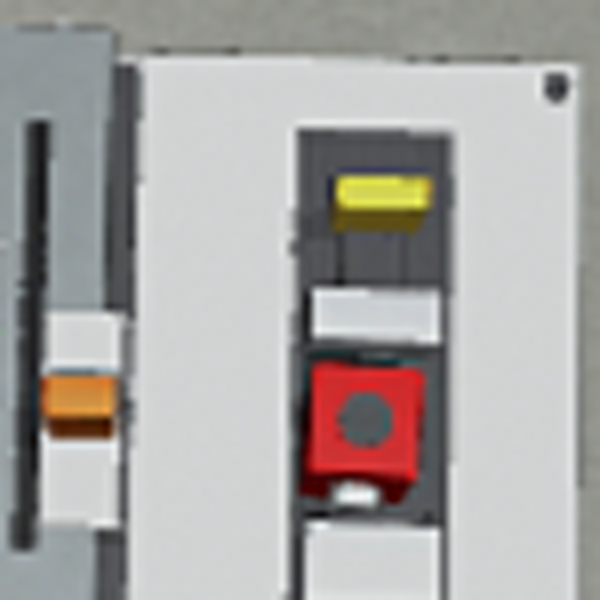

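View pics/sidez.png

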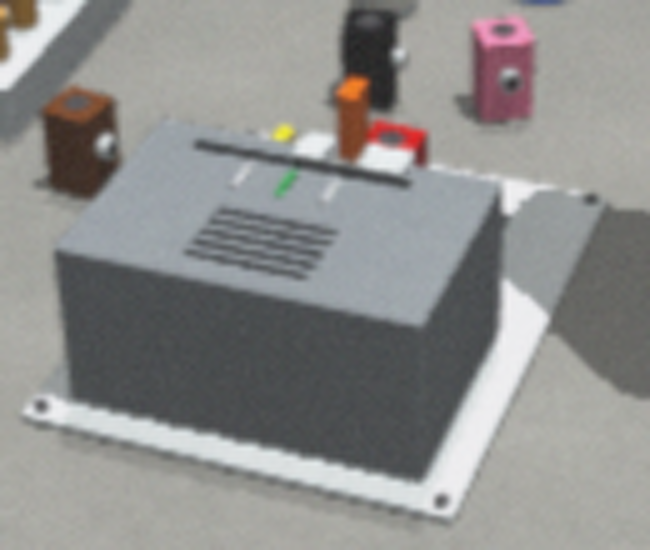

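```bash
cat >> h.py <<'E'
def rig2w(p,P):
    P=np.atleast_2d(np.asarray(P,float)); c,s=np.cos(p[2]),np.sin(p[2])
    return np.c_[p[0]+c*P[:,0]-s*P[:,1],p[1]+s*P[:,0]+c*P[:,1],P[:,2]]
E
cat > fit.py <<'E'
from h import *
from scipy.optimize import least_squares
ct=cam("top"); cs=cam("side")
Pc=np.array([[140,260,130],[140,100,130],[-100,100,130],[-100,260,130]])/1e3
T=np.array([[205+88/5,155+60/4.8],[205+371/5,155+67/4.8],[205+357/5,155+475/4.8],[205+66/5,155+470/4.8]])
S=np.array([[57,250],[165,120],[500,185],[423,325]])/5+[200,180]
f=lambda p:np.r_[(proj(ct,rig2w(p,Pc))-T).ravel(),(proj(cs,rig2w(p,Pc))-S).ravel()]
f1=lambda p:f(p)[:8]
f2=lambda p:f(p)[8:]
for g in(f,f1,f2):
    r=least_squares(g,[0.5,0,0]); print(r.x,np.degrees(r.x[2]),r.fun.round(1))
p=least_squares(f1,[0.5,0,0]).x
# overlay fixture
def draw(p,name,jv):
    im=cv2.resize(ct["color"],None,fx=8,fy=8,interpolation=cv2.INTER_CUBIC)
    def poly(P,col):
        q=((proj(ct,rig2w(p,np.array(P)/1e3))+.5)*8-.5); cv2.polylines(im,[q.round().astype(int)],True,col,1)
    poly([[-50,-25,37],[-20,-25,37],[-20,25,37],[-50,25,37]],(0,255,0))
    x=14+jv; poly([[x,-25,38],[x,25,38],[x+28,25,38],[x+28,-25,38]],(255,0,255))
    x=66+jv; poly([[x-6,-17,61],[x+6,-17,61],[x+6,17,61],[x-6,17,61]],(255,0,0))
    poly([[-7,95,184],[7,95,184],[7,119,184],[-7,119,184]],(255,255,0))
    cv2.imwrite(name,im[165*8:240*8,265*8:340*8])
draw(p,"pics/ov.png",35)
E
python3 fit.py
```

```text
[ 0.5308835  -0.06936775 -0.04657057] -2.668296848877385 [-0.7 -0.2 -0.2 -0.2  0.1  0.9 -1.   0.4 -1.2 -1.1 -0.6 -1.4  1.1 -1.7
  0.2 -0.5]
[ 0.53164372 -0.07063932 -0.04579493] -2.62385601730933 [-0.3 -0.4  0.2 -0.5  0.6  0.7 -0.5  0.2]
[ 0.52846489 -0.06438013 -0.04862167] -2.7858163935599567 [-1.2 -0.2 -0.6 -0.6  1.4 -0.7  0.3  0.7]
```

View pics/ov.png

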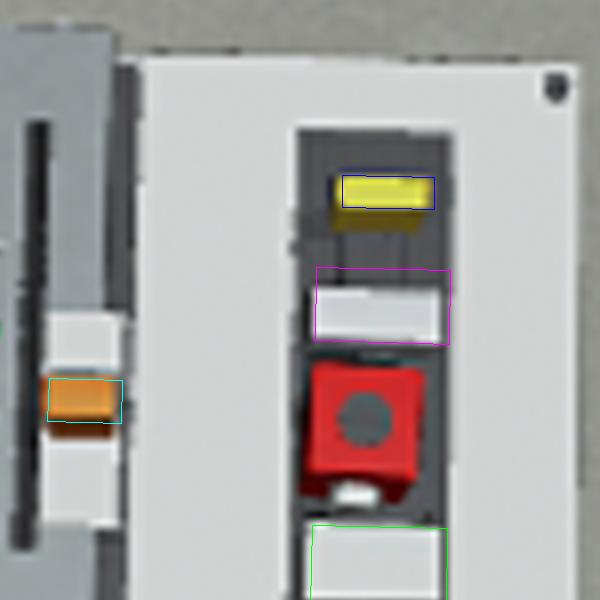

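```bash
cat >> fit.py <<'E'
print("---")
# local refinement from fixture features, top camera (zoom8 coords)
z8=lambda a:(np.array(a,float)+.5)/8-.5+[265,165]
H=z8([(312,362),(425,372),(416,480),(305,468)])
w=unproj(ct,H,0.082); print("holder",w.mean(0),[np.degrees(np.arctan2(*(w[(i+1)%4]-w[i])[1::-1])) %90 for i in range(4)],[np.linalg.norm(w[(i+1)%4]-w[i]) for i in range(4)])
print("spigot", unproj(ct,z8([(356,493)]),0.055))
print("bore",unproj(ct,z8([(367,418)]),0.082))
Y=z8([(337,176),(432,178),(430,210),(336,208)]);wy=unproj(ct,Y,0.061);print("ytab",wy.mean(0),np.degrees(np.arctan2(*(wy[1]-wy[0])[1::-1])))
O=z8([(45,375),(117,377),(116,417),(44,417)]);wo=unproj(ct,O,0.184);print("otab",wo.mean(0))
J=z8([(308,520),(440,524)]);wj=unproj(ct,J,0.037);print("fixedjaw face",wj)
J=z8([(312,340),(441,345)]);wj=unproj(ct,J,0.038);print("jaw face",wj)
for p in ([0.5316,-.0706,-.046],[.533,-.0685,-.046]):
  print(rig2w(p,[[0,0,0],[-.02,25e-3,0],[-.02,-25e-3,0],[0,.107,0]]))
for q in ("holder","jaw_tab","shutter_tab"):
  for n in("top","side"): print(q,n,[(d["bbox"],round(d["confidence"],2)) for d in ctrl.look_for(n,q)][:5])
E
python3 fit.py
```

```text
[ 0.5308835  -0.06936775 -0.04657057] -2.668296848877385 [-0.7 -0.2 -0.2 -0.2  0.1  0.9 -1.   0.4 -1.2 -1.1 -0.6 -1.4  1.1 -1.7
  0.2 -0.5]
[ 0.53164372 -0.07063932 -0.04579493] -2.62385601730933 [-0.3 -0.4  0.2 -0.5  0.6  0.7 -0.5  0.2]
[ 0.52846489 -0.06438013 -0.04862167] -2.7858163935599567 [-1.2 -0.2 -0.6 -0.6  1.4 -0.7  0.3  0.7]
---
holder [ 0.54425315 -0.06215561  0.082     ] [np.float64(83.70356949880798), np.float64(83.24966684127182), np.float64(82.5981729636837), np.float64(84.57459202863377)] [np.float64(0.04061703802457095), np.float64(0.039220488222812454), np.float64(0.03972911351133187), np.float64(0.03845726263464096)]
spigot [[ 0.52179009 -0.06019878  0.055     ]]
bore [[ 0.54508105 -0.06307546  0.082     ]]
ytab [ 0.63219095 -0.07359746  0.061     ] -92.37594049183598
otab [0.53792232 0.03764526 0.184     ]
fixedjaw face [[ 0.51452502 -0.04343087  0.037     ]
 [ 0.51203995 -0.0921338   0.037     ]]
jaw face [[ 0.58187484 -0.04686183  0.038     ]
 [ 0.57901141 -0.09487979  0.038     ]]
[[ 0.5316     -0.0706      0.        ]
 [ 0.51277075 -0.04470677  0.        ]
 [ 0.51047156 -0.09465388  0.        ]
 [ 0.53652026  0.03628681  0.        ]]
[[ 0.533      -0.0685      0.        ]
 [ 0.51417075 -0.04260677  0.        ]
 [ 0.51187156 -0.09255388  0.        ]
 [ 0.53792026  0.03838681  0.        ]]
holder top [([300.7, 134.1, 316.6, 150.0], 0.78), ([361.5, 216.9, 389.1, 239.2], 0.76), ([360.1, 184.7, 372.0, 201.7], 0.75), ([305.5, 184.5, 323.0, 208.4], 0.65), ([304.0, 209.8, 315.3, 227.2], 0.57)]
holder side [([264.2, 182.0, 278.5, 201.7], 0.65), ([277.3, 202.8, 287.7, 214.0], 0.64), ([294.6, 183.4, 306.9, 205.8], 0.56)]
jaw_tab top [([306.9, 187.3, 321.2, 210.1], 0.59)]
jaw_tab side [([272.7, 161.9, 286.8, 182.9], 0.6)]
shutter_tab top [([268.5, 204.8, 285.0, 231.2], 0.72)]
shutter_tab side [([261.5, 194.5, 283.2, 212.9], 0.45)]
```

```bash
cat >> h.py <<'E'
from scipy.spatial.transform import Rotation as Rn
def plan(pos,yaw):
    o=ctrl.get_obs(); q=o["eef_rot"]; R=Rn.from_quat([q[1],q[2],q[3],q[0]])
    y=np.radians(yaw); x=np.array([np.cos(y),np.sin(y),0]); z=np.array([0,0,-1.]); T=Rn.from_matrix(np.c_[x,np.cross(z,x),z])
    d=np.array(pos)-o["eef_pos"]
    print("pos",o["eef_pos"].round(4),"yaw",np.degrees(np.arctan2(R.as_matrix()[1,0],R.as_matrix()[0,0])).round(2),"t",o["time_s"].round(2),"op",round(o["opening"],3),"F",o["wrist_force"].round(1),"q",o["q"].round(2))
    print("delta cur frame cm",(R.inv().apply(d)*100).round(2),"in target frame",(T.inv().apply(d)*100).round(2),"rotvec",np.degrees((R.inv()*T).as_rotvec()).round(2))
E
python3 -c "
from h import *
plan([.5445,-.0625,.25],83.5)"
```

```text
Traceback (most recent call last):
  File "h.py", line 23, in plan
    print("pos",o["eef_pos"].round(4),"yaw",np.degrees(np.arctan2(R.as_matrix()[1,0],R.as_matrix()[0,0])).round(2),"t",o["time_s"].round(2),"op",round(o["opening"],3),"F",o["wrist_force"].round(1),"q",o["q"].round(2))
                                                                                                                       ^^^^^^^^^^^^^^^^^
AttributeError: 'float' object has no attribute 'round'
```

```bash
sed -i 's/o\["time_s"\].round(2)/round(o["time_s"],2)/' h.py
python3 -c "
from h import *
plan([.5445,-.0625,.25],83.5)"
```

```text
pos [ 0.1271 -0.5608  0.3039] yaw -77.24 t 0.7 op 1.001 F [-0.5 -0.2  0.4] q [-1.55  0.18  1.61  0.    1.35 -0.21]
delta cur frame cm [-39.38 -51.72   5.39] in target frame [54.24 35.83  5.39] rotvec [   0.     -0.   -160.74]
```

move_arm(
  rows="-2.46 -3.23 0 0 0 0 1;-2.46 -3.23 0 0 0 0 1;-2.46 -3.23 0 0 0 0 1;-2.46 -3.23 0 0 0 0 1;-2.46 -3.23 0 0 0 0 1;-2.46 -3.23 0 0 0 0 1;-2.46 -3.23 0 0 0 0 1;-2.46 -3.23 0 0 0 0 1;-2.46 -3.23 0 0 0 0 1;-2.46 -3.23 0 0 0 0 1;-2.46 -3.23 0 0 0 0 1;-2.46 -3.23 0 0 0 0 1;-2.46 -3.23 0 0 0 0 1;-2.46 -3.23 0 0 0 0 1;-2.46 -3.23 0 0 0 0 1;-2.46 -3.23 0 0 0 0 1",
)

```text
time_s: 2.3
eef_pos: [0.5451, -0.0612, 0.3041]
eef_rot: [-0.0, 0.781, -0.624, 0.0]
wrist_force: [1.2, -1.3, -0.2]
opening: 0.998
```

move_arm(
  rows="0 0 0 0 0 -8 1;0 0 0 0 0 -8 1;0 0 0 0 0 -8 1;0 0 0 0 0 -8 1;0 0 0 0 0 -8 1;0 0 0 0 0 -8 1;0 0 0 0 0 -8 1;0 0 0 0 0 -8 1;0 0 0 0 0 -8 1;0 0 0 0 0 -8 1;0 0 0 0 0 -8 1;0 0 0 0 0 -8 1;0 0 0 0 0 -8 1;0 0 0 0 0 -8 1;0 0 0 0 0 -8 1;0 0 0 0 0 -8 1;0 0 0 0 0 -8 1;0 0 0 0 0 -8 1;0 0 0 0 0 -8 1;0 0 0 0 0 -8 1",
)

```text
time_s: 4.3
eef_pos: [0.5441, -0.0627, 0.3039]
eef_rot: [0.0, 0.748, 0.663, 0.0]
wrist_force: [-0.2, 0.8, -0.6]
opening: 0.998
```

```bash
python3 -c "
from h import *
plan([.5445,-.0625,.116],83.5)
c=cam('top');im=c['color'][140:290,205:405]
cv2.imwrite('pics/t1.png',cv2.resize(im,None,fx=4,fy=4,interpolation=cv2.INTER_CUBIC))
print(proj(c,[.5445,-.0625,.3]))
c=cam('side'); im=c['color'][100:250,200:400]
cv2.imwrite('pics/s1.png',cv2.resize(im,None,fx=4,fy=4,interpolation=cv2.INTER_CUBIC))
"
```

```text
pos [ 0.5441 -0.0627  0.3039] yaw 83.09 t 4.3 op 0.998 F [-0.2  0.8 -0.6] q [-0.33  0.12  1.68  0.    1.35 -1.78]
delta cur frame cm [ 0.03  0.03 18.79] in target frame [ 0.03  0.03 18.79] rotvec [ 0.    0.   -0.41]
[[316.77616046 202.27630749]]
```

View pics/s1.png

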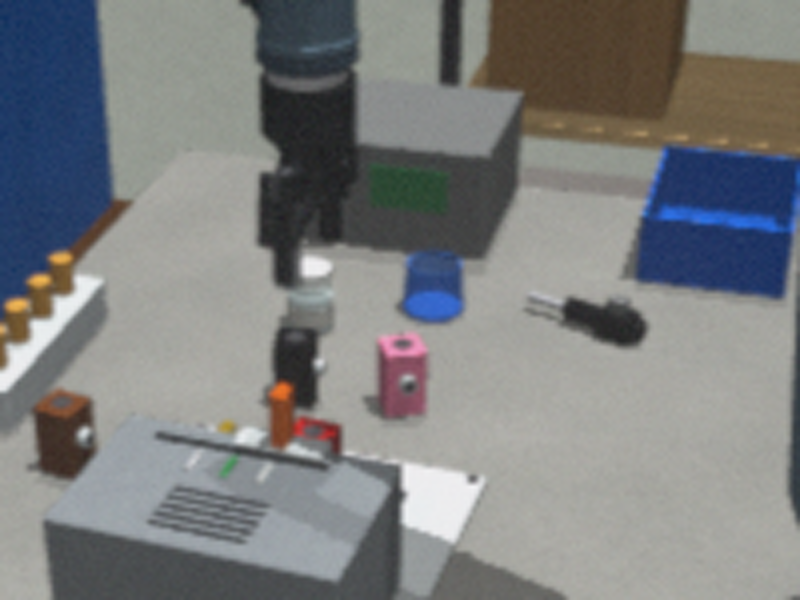

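View pics/t1.png

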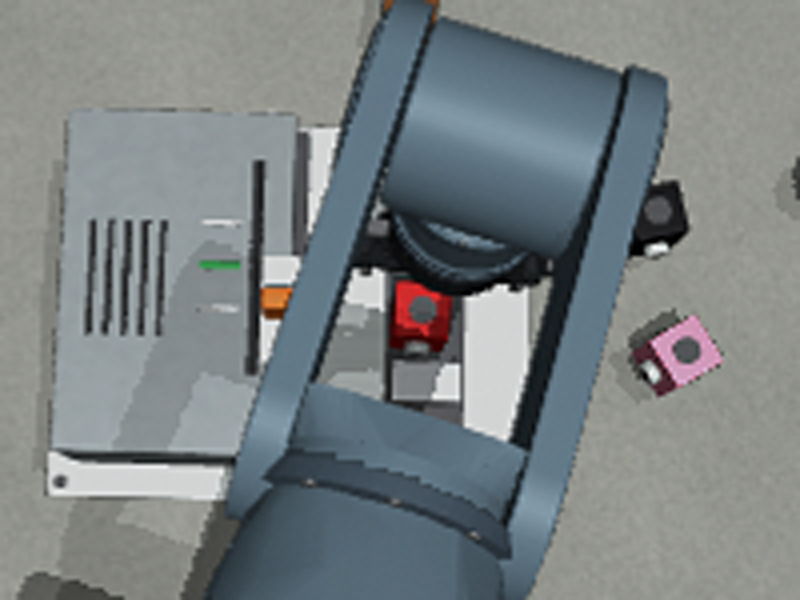

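```bash
python3 -c "
from h import *
c=cam('side');cv2.imwrite('pics/s2.png',c['color'])
for z in (.15,.3,.4,.5,.6):print(z,proj(c,[.5441,-.0627,z]).round())
"
```

```text
0.15 [[277. 190.]]
0.3 [[277. 150.]]
0.4 [[276. 120.]]
0.5 [[276.  88.]]
0.6 [[276.  52.]]
```

View pics/s2.png

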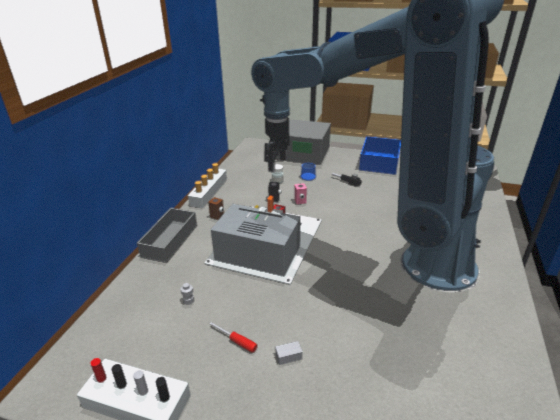

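move_arm(
  rows="0.04 0.03 3 0 0 -0.4 1;0 0 3 0 0 0 1;0 0 3 0 0 0 1;0 0 3 0 0 0 1;0 0 2.5 0 0 0 1;0 0 2 0 0 0 1;0 0 1.3 0 0 0 1;0 0 1 0 0 0 1;0 0 0 0 0 0 1;0 0 0 0 0 0 0;0 0 0 0 0 0 0;0 0 0 0 0 0 0;0 0 0 0 0 0 0;0 0 0 0 0 0 0;0 0 0 0 0 0 0;0 0 0 0 0 0 0",
)

```text
time_s: 6.05
eef_pos: [0.5453, -0.0626, 0.117]
eef_rot: [0.001, 0.748, 0.664, 0.001]
wrist_force: [-0.4, -0.7, 7.3]
opening: 0.461
```

```bash
python3 -c "
from h import *
plan([.5445,-.0625,.116],83.5)
c=cam('top');im=c['color'][140:290,205:405]
cv2.imwrite('pics/t3.png',cv2.resize(im,None,fx=4,fy=4,interpolation=cv2.INTER_CUBIC))
c=cam('side'); im=c['color'][140:260,200:360]
cv2.imwrite('pics/s3.png',cv2.resize(im,None,fx=5,fy=5,interpolation=cv2.INTER_CUBIC))
"
```

```text
pos [ 0.5453 -0.0626  0.117 ] yaw 83.16 t 6.05 op 0.461 F [-0.4 -0.7  7.3] q [-0.33  0.37  1.8   0.    0.97 -1.78]
delta cur frame cm [ 0.   -0.08  0.1 ] in target frame [ 0.   -0.08  0.1 ] rotvec [ 0.11  0.02 -0.34]
```

View pics/t3.png

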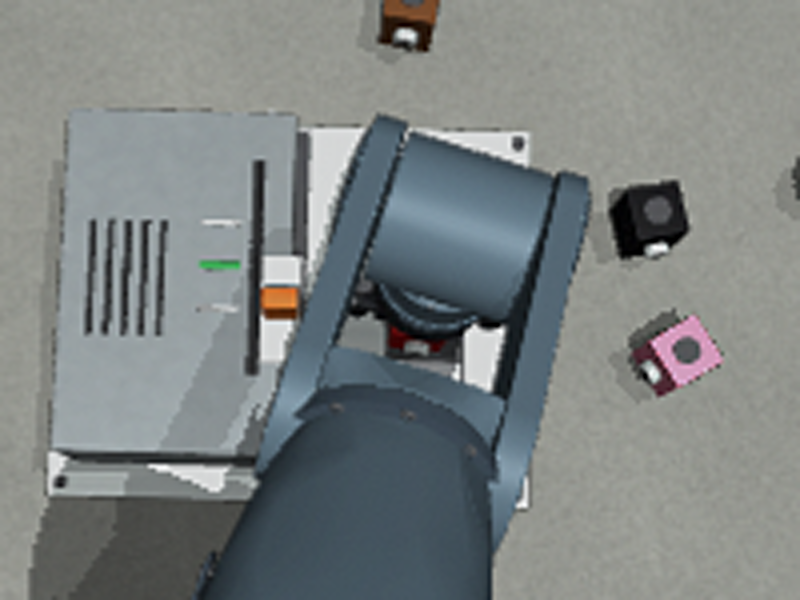

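View pics/s3.png

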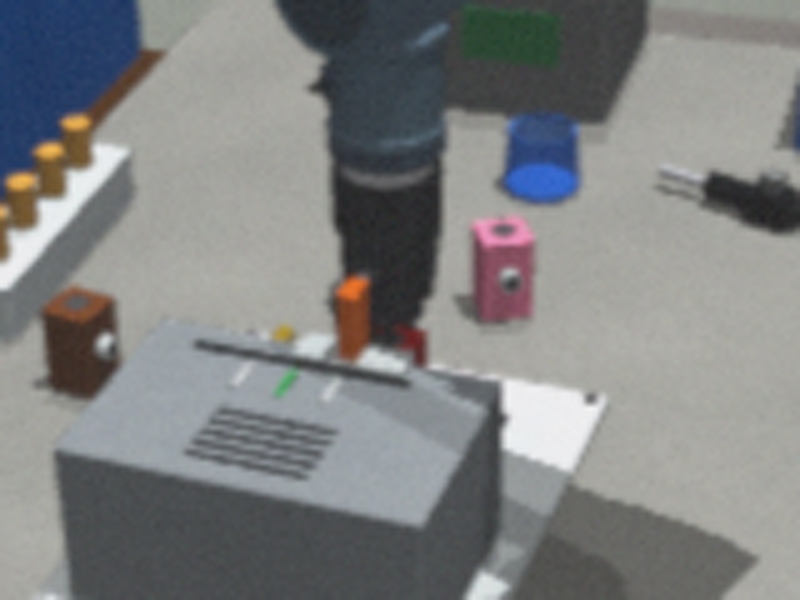

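move_arm(
  rows="0 0 -0.5 0 0 0 0;0 0 -1 0 0 0 0;0 0 -1.2 0 0 0 0;0 0 -0.8 0 0 0 0;0 0 0 0 0 4 0;0 0 0 0 0 7.5 0;0 0 0 0 0 7.5 0;0 0 0 0 0 7.5 0;0 0 0 0 0 7.5 0;0 0 0 0 0 7.5 0;0 0 0 0 0 7.5 0;0 0 0 0 0 7.5 0;0 0 0 0 0 7.5 0;0 0 0 0 0 7.5 0;0 0 0 0 0 7.5 0;0 0 0 0 0 4.5 0;0 0 0 0 0 2 0;0 0 0 0 0 0 0",
)

```text
time_s: 7.95
eef_pos: [0.5446, -0.0624, 0.1515]
eef_rot: [0.0, 1.0, -0.02, 0.0]
wrist_force: [0.3, 0.2, -2.5]
opening: 0.462
```

```bash
python3 -c "
from h import *
plan([.5335,-.069,.119],-2.65)
c=cam('top');im=c['color'][140:290,205:405]
cv2.imwrite('pics/t4.png',cv2.resize(im,None,fx=4,fy=4,interpolation=cv2.INTER_CUBIC))
c=cam('side'); im=c['color'][140:260,200:360]
cv2.imwrite('pics/s4.png',cv2.resize(im,None,fx=5,fy=5,interpolation=cv2.INTER_CUBIC))
"
```

```text
pos [ 0.5446 -0.0624  0.1515] yaw -2.34 t 7.95 op 0.462 F [ 0.3  0.2 -2.5] q [-0.33  0.31  1.79 -0.    1.04 -0.29]
delta cur frame cm [-1.08  0.7   3.25] in target frame [-1.08  0.71  3.25] rotvec [ 0.01 -0.03  0.31]
```

View pics/s4.png

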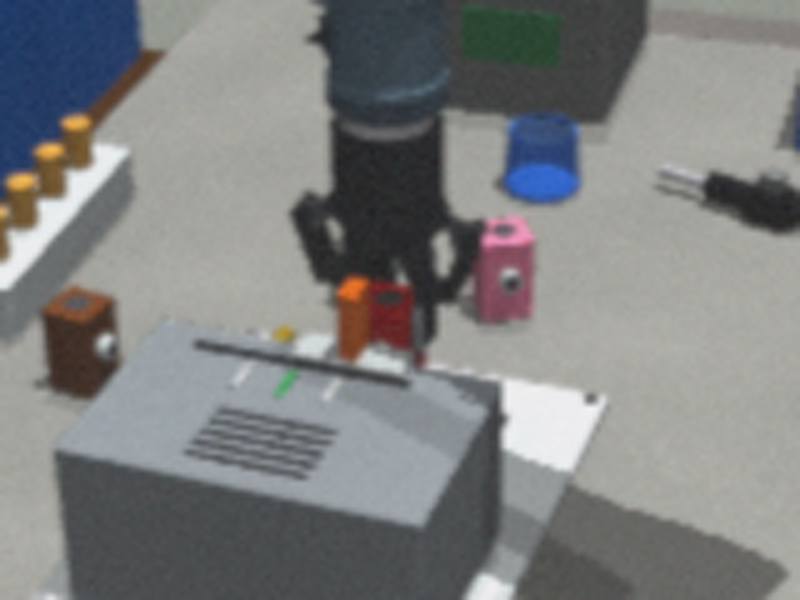

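View pics/t4.png

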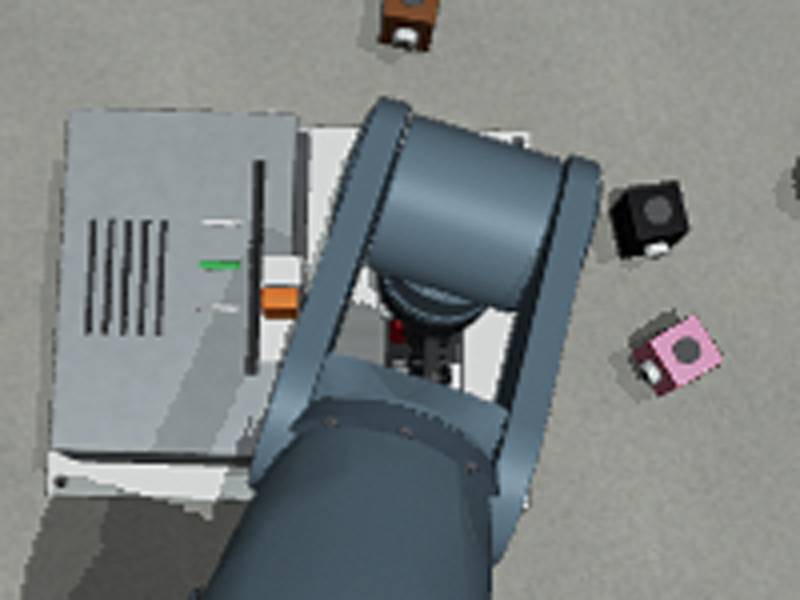

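move_arm(
  rows="-0.36 0.36 0 0 0 0.3 0;-0.37 0.35 0 0 0 0 0;0 0 0 0 0 0 0;0 0 1 0 0 0 0;0 0 1 0 0 0 0;0 0 0.8 0 0 0 0;0 0 0.4 0 0 0 0;0 0 0.15 0 0 0 0;0 0 0 0 0 0 0;0 0 0 0 0 0 0",
)

```text
time_s: 9.05
eef_pos: [0.537, -0.0691, 0.1173]
eef_rot: [0.0, 1.0, -0.023, 0.0]
wrist_force: [0.5, 1.1, -2.7]
opening: 0.459
```

```bash
python3 -c "
from h import *
plan([.537,-.069,.117],-2.65)
c=cam('side'); im=c['color'][140:260,200:360]
cv2.imwrite('pics/s5.png',cv2.resize(im,None,fx=5,fy=5,interpolation=cv2.INTER_CUBIC))
"
```

```text
pos [ 0.537  -0.0691  0.1173] yaw -2.63 t 9.05 op 0.459 F [ 0.5  1.1 -2.7] q [-0.35  0.35  1.82  0.    0.97 -0.3 ]
delta cur frame cm [-0.   -0.01  0.03] in target frame [-0.   -0.01  0.03] rotvec [ 0.   -0.01  0.02]
```

View pics/s5.png

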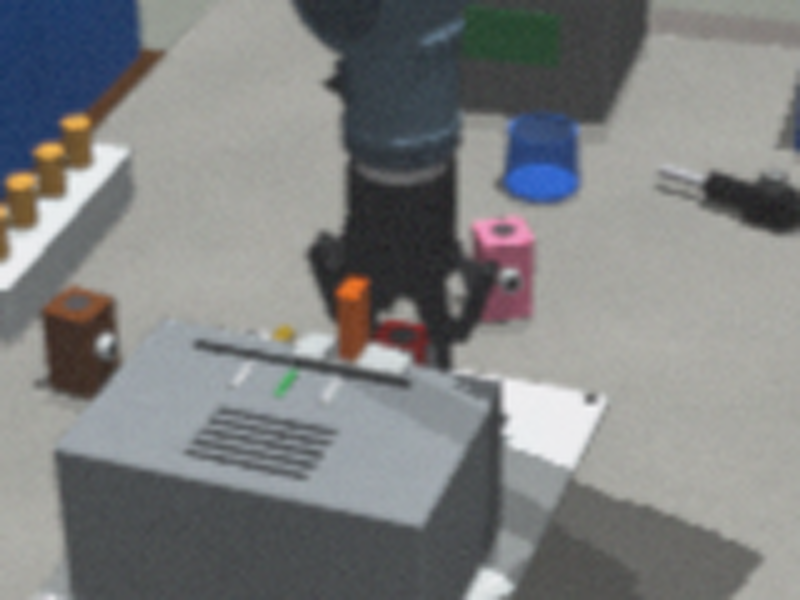

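move_arm(
  rows="0 0 0.05 0 0 0 0;0 0 0.05 0 0 0 0;0 0 0 0 0 0 0",
)

```text
time_s: 9.4
eef_pos: [0.537, -0.0692, 0.117]
eef_rot: [0.0, 1.0, -0.023, 0.0]
wrist_force: [-2.9, 1.0, 4.9]
opening: 0.463
```

move_arm(
  rows="0 0 0.03 0 0 0 0;0 0 0.03 0 0 0 0;0 0 0 0 0 0 0",
)

```text
time_s: 9.7
eef_pos: [0.5371, -0.0692, 0.117]
eef_rot: [0.0, 1.0, -0.023, 0.0]
wrist_force: [-4.1, 2.3, 10.4]
opening: 0.457
```

move_arm(
  rows="0 0 -0.05 0 0 0 0.55;0 0 0 0 0 0 0.7;0 0 0 0 0 0 0.8;0 0 0 0 0 0 0.8;0 0 0 0 0 0 0.8;0 0 -2 0 0 0 0.8;0 0 -3 0 0 0 0.8;0 0 -4 0 0 0 0.8;0 0 -4 0 0 0 0.8;4 0 -1 0 0 0 0;4 0 0 0 0 0 0;4 0 0 0 0 0 0;2 0 0 0 0 0 0;0 0 0 0 0 0 0;0 0 0 0 0 0 0",
)

```text
time_s: 11.2
eef_pos: [0.6762, -0.0754, 0.2554]
eef_rot: [-0.0, 1.0, -0.023, -0.001]
wrist_force: [0.0, 0.7, -0.2]
opening: 0.002
```

```bash
python3 -c "
from h import *
plan([.6615,-.0745,.11],-2.65)
c=cam('top');im=c['color'][140:290,205:405]
cv2.imwrite('pics/t6.png',cv2.resize(im,None,fx=4,fy=4,interpolation=cv2.INTER_CUBIC))
c=cam('side'); im=c['color'][140:260,200:360]
cv2.imwrite('pics/s6.png',cv2.resize(im,None,fx=5,fy=5,interpolation=cv2.INTER_CUBIC))
"
```

```text
pos [ 0.6762 -0.0754  0.2554] yaw -2.62 t 11.2 op 0.002 F [ 0.   0.7 -0.2] q [-0.29  0.45  1.36 -0.    1.33 -0.24]
delta cur frame cm [-1.45 -0.02 14.54] in target frame [-1.47 -0.03 14.54] rotvec [-0.02  0.1   0.03]
```

View pics/s6.png

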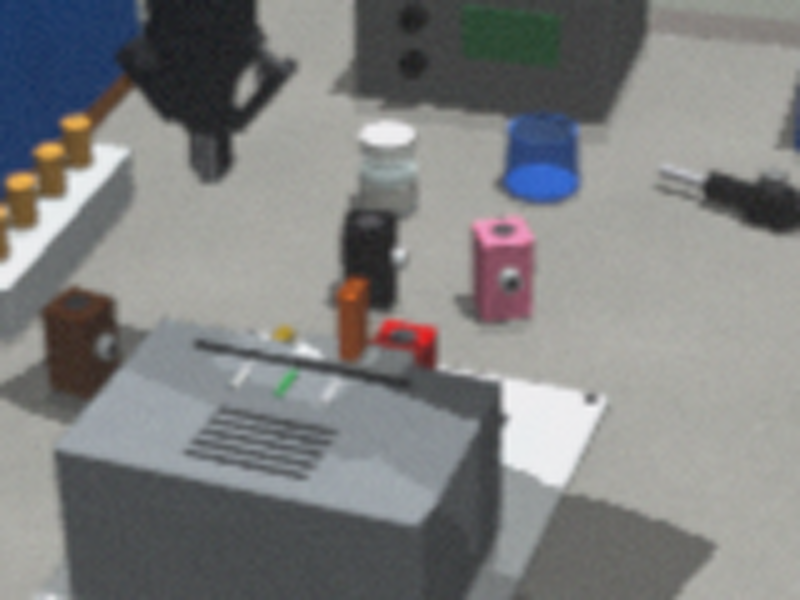

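View pics/t6.png

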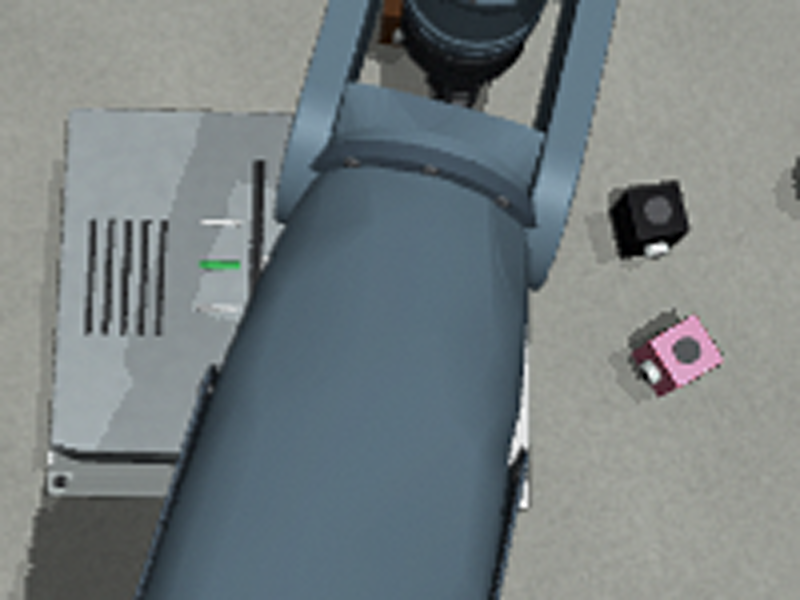

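move_arm(
  rows="0.2 0 3 0 0 0 0;0 0 4 0 0 0 0;0 0 4 0 0 0 0;0 0 2.5 0 0 0 0;0 0 1 0 0 0 0;0 0 0 0 0 0 0;-0.5 0 0 0 0 0 0;-0.5 0 0 0 0 0 0;0 0 0 0 0 0 0",
)

```text
time_s: 12.2
eef_pos: [0.6688, -0.0753, 0.1131]
eef_rot: [0.0, 1.0, -0.023, 0.001]
wrist_force: [0.9, 0.0, -0.1]
opening: 0.006
```

```bash
python3 -c "
from h import *
plan([.6615,-.0745,.11],-2.65)
c=cam('side'); im=c['color'][140:260,200:360]
cv2.imwrite('pics/s7.png',cv2.resize(im,None,fx=5,fy=5,interpolation=cv2.INTER_CUBIC))
"
```

```text
pos [ 0.6688 -0.0753  0.1131] yaw -2.63 t 12.2 op 0.006 F [ 0.9  0.  -0.1] q [-0.29  0.6   1.46 -0.    1.08 -0.24]
delta cur frame cm [-0.74 -0.05  0.31] in target frame [-0.74 -0.05  0.31] rotvec [ 0.03 -0.12  0.02]
```

View pics/s7.png

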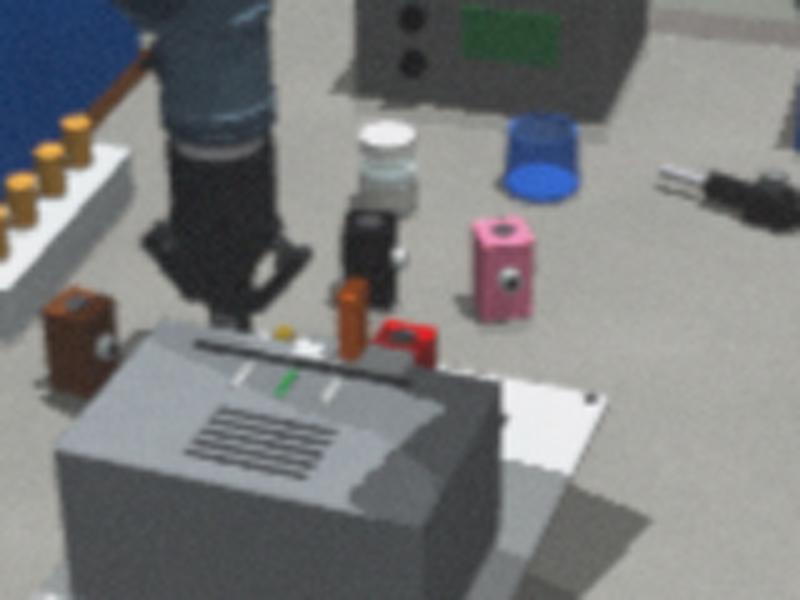

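move_arm(
  rows="-0.4 0 0.3 0 0 0 0;-0.4 0 0 0 0 0 0;-0.4 0 0 0 0 0 0;-0.4 0 0 0 0 0 0",
)

```text
time_s: 12.65
eef_pos: [0.6523, -0.0744, 0.1082]
eef_rot: [-0.0, 1.0, -0.023, -0.0]
wrist_force: [0.7, 0.1, 0.2]
opening: 0.004
```

move_arm(
  rows="-0.4 0 0 0 0 0 0;-0.4 0 0 0 0 0 0;-0.4 0 0 0 0 0 0",
)

```text
time_s: 12.95
eef_pos: [0.6408, -0.0739, 0.1084]
eef_rot: [0.0, 1.0, -0.023, 0.0]
wrist_force: [2.8, -0.3, -3.4]
opening: 0.002
```

move_arm(
  rows="-0.3 0 0 0 0 0 0;-0.3 0 0 0 0 0 0",
)

```text
time_s: 13.15
eef_pos: [0.6347, -0.0736, 0.1084]
eef_rot: [-0.0, 1.0, -0.023, 0.0]
wrist_force: [3.3, 0.3, -2.1]
opening: 0.002
```

move_arm(
  rows="-0.3 0 0 0 0 0 0;-0.3 0 0 0 0 0 0;-0.2 0 0 0 0 0 0",
)

```text
time_s: 13.45
eef_pos: [0.6267, -0.0732, 0.1084]
eef_rot: [-0.0, 1.0, -0.023, 0.0]
wrist_force: [3.5, 0.1, -2.4]
opening: -0.007
```

move_arm(
  rows="-0.2 0 0 0 0 0 0;-0.2 0 0 0 0 0 0",
)

```text
time_s: 13.65
eef_pos: [0.624, -0.0731, 0.1086]
eef_rot: [0.0, 1.0, -0.023, 0.002]
wrist_force: [14.8, 2.3, -9.3]
opening: 0.002
```

move_arm(
  rows="-0.15 0 0 0 0 0 0;-0.1 0 0 0 0 0 0",
)

```text
time_s: 13.85
eef_pos: [0.6235, -0.0732, 0.1089]
eef_rot: [0.0, 1.0, -0.023, 0.005]
wrist_force: [20.6, 1.0, -14.2]
opening: -0.0
```

move_arm(
  rows="-0.1 0 0 0 0 0 0;-0.1 0 0 0 0 0 0",
)

```text
time_s: 14.05
eef_pos: [0.6232, -0.0732, 0.1091]
eef_rot: [0.001, 1.0, -0.023, 0.007]
wrist_force: [29.0, 1.7, -20.3]
opening: -0.001
```

move_arm(
  rows="0.5 0 0 0 0 0 0;1 0 0 0 0 0 0;1.5 0 0 0 0 0 0;0 0 -3 0 0 0 0;0 0 -4 0 0 0 0;0 0 -4 0 0 0 0;0 0 -4 0 0 0 0;0 0 -4 0 0 0 0;-3 -2.67 0 0 0 0 1;-3 -2.67 0 0 0 0 1;-3 -2.67 0 0 0 0 1;-3 -2.67 0 0 0 0 1;0 0 0 0 0 0 1;0 0 0 0 0 0 1",
)

```text
time_s: 15.45
eef_pos: [0.5328, 0.0383, 0.2986]
eef_rot: [0.0, 1.0, -0.022, -0.0]
wrist_force: [0.1, -0.2, 0.2]
opening: 0.995
```

```bash
python3 -c "
from h import *
plan([.5375,.038,.214],-2.65)
c=cam('top');im=c['color'][140:290,205:405]
cv2.imwrite('pics/t8.png',cv2.resize(im,None,fx=4,fy=4,interpolation=cv2.INTER_CUBIC))
c=cam('side'); im=c['color'][140:260,200:360]
cv2.imwrite('pics/s8.png',cv2.resize(im,None,fx=5,fy=5,interpolation=cv2.INTER_CUBIC))
"
```

```text
pos [0.5328 0.0383 0.2986] yaw -2.56 t 15.45 op 0.995 F [ 0.1 -0.2  0.2] q [-0.15  0.09  1.71 -0.    1.33 -0.11]
delta cur frame cm [0.47 0.   8.46] in target frame [0.47 0.01 8.46] rotvec [0.03 0.02 0.09]
```

View pics/s8.png

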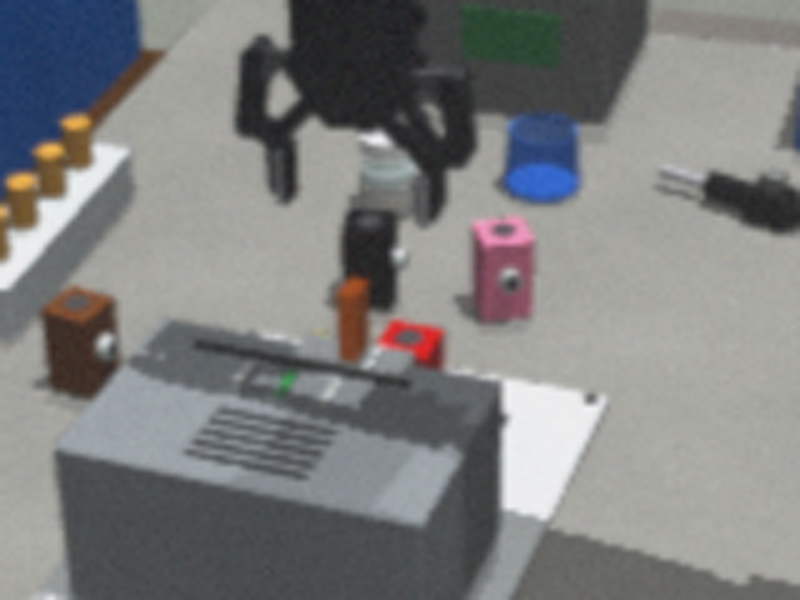

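View pics/t8.png

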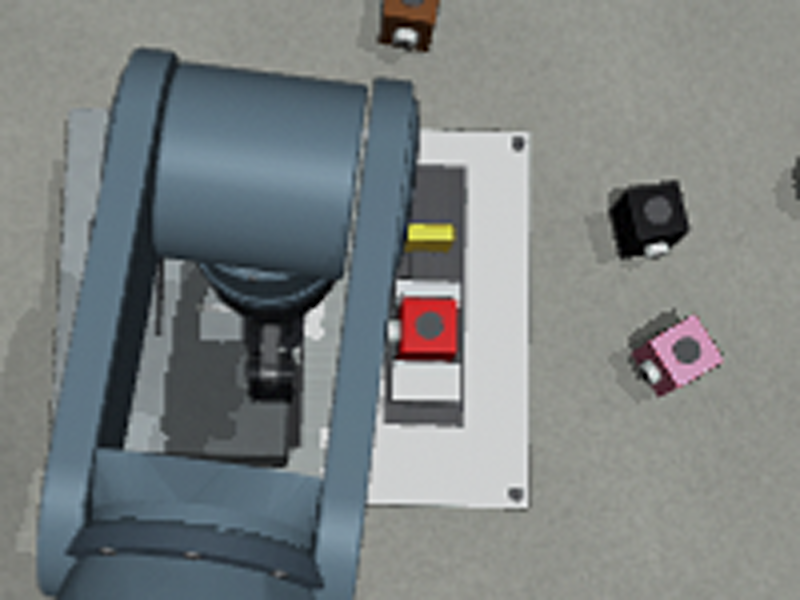

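```bash
python3 -c "
from h import *
c=cam('top');im=cv2.resize(c['color'],None,fx=10,fy=10,interpolation=cv2.INTER_CUBIC)
p=[.532,-.0688,-.0463]
def poly(P,col):
    q=((proj(c,rig2w(p,np.array(P)/1e3))+.5)*10-.5); cv2.polylines(im,[q.round().astype(int)],True,col,1)
poly([[-50,-25,37],[-20,-25,37],[-20,25,37],[-50,25,37]],(0,255,0))
poly([[20,-25,38],[20,25,38],[40,25,38],[40,-25,38]],(255,0,255))
poly([[66,-17,61],[78,-17,61],[78,17,61],[66,17,61]],(255,0,0))
poly([[-20,-20,82],[20,-20,82],[20,20,82],[-20,20,82]],(255,255,0))
cv2.imwrite('pics/t9.png',im[1880:2480,2900:3350])
"
```

```text
(no output)
```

View pics/t9.png

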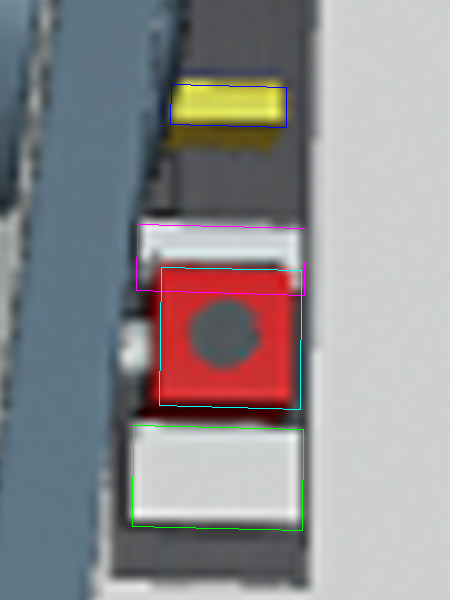

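move_arm(
  rows="0.5 0 1 0 0 0 1;0 0 2 0 0 0 1;0 0 2 0 0 0 1;0 0 1.5 0 0 0 1;0 0 1 0 0 0 1;0 0 0.9 0 0 0 1;0 0 0 0 0 0 1",
)

```text
time_s: 16.3
eef_pos: [0.5379, 0.0375, 0.2128]
eef_rot: [-0.0, 1.0, -0.023, -0.001]
wrist_force: [-0.3, -0.5, -0.0]
opening: 1.008
```

```bash
python3 -c "
from h import *
plan([.5378,.038,.214],-2.65)
c=cam('side'); im=c['color'][140:260,200:360]
cv2.imwrite('pics/s10.png',cv2.resize(im,None,fx=5,fy=5,interpolation=cv2.INTER_CUBIC))
"
```

```text
pos [0.5379 0.0375 0.2128] yaw -2.66 t 16.3 op 1.008 F [-0.3 -0.5 -0. ] q [-0.15  0.2   1.78  0.    1.16 -0.1 ]
delta cur frame cm [-0.01 -0.05 -0.12] in target frame [-0.01 -0.05 -0.12] rotvec [-0.02  0.14 -0.01]
```

View pics/s10.png

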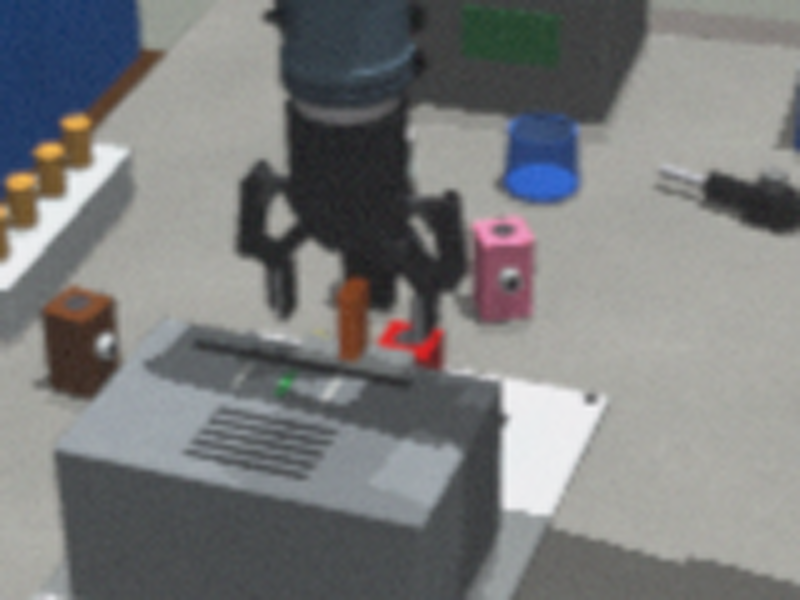

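```bash
python3 -c "
from h import *
c=cam('side')
z=lambda P:((proj(c,P)-[200,140])*5).round()
print('tips',z([[.585,.0375,.153],[.491,.0375,.153],[.538,.0375,.213]]))
print('tab base/top',z([[.538,.038,.134],[.538,.038,.184],[.538,.026,.184],[.538,.050,.184]]))
"
```

```text
tips [[281. 314.]
 [421. 335.]
 [348. 243.]]
tab base/top [[351. 350.]
 [349. 283.]
 [355. 274.]
 [343. 293.]]
```

move_arm(
  rows="0 0 0 0 0 0 0.6;0 0 0 0 0 0 0.4;0 0 0 0 0 0 0.25;0 0 0 0 0 0 0.1;0 0 0 0 0 0 0;0 0 0 0 0 0 0;0 0 0 0 0 0 0;0 0 0 0 0 0 0;0 0 0 0 0 0 0",
)

```text
time_s: 17.3
eef_pos: [0.5381, 0.0377, 0.2146]
eef_rot: [-0.0, 1.0, -0.023, -0.0]
wrist_force: [-3.7, 0.2, 5.7]
opening: 0.156
```

```bash
python3 -c "
from h import *
plan([.5378,.038,.214],-2.65)
c=cam('side'); im=c['color'][140:260,200:360]
cv2.imwrite('pics/s11.png',cv2.resize(im,None,fx=5,fy=5,interpolation=cv2.INTER_CUBIC))
"
```

```text
pos [0.5381 0.0377 0.2146] yaw -2.64 t 17.3 op 0.156 F [-3.7  0.2  5.7] q [-0.15  0.2   1.78 -0.    1.17 -0.1 ]
delta cur frame cm [-0.03 -0.02  0.06] in target frame [-0.03 -0.02  0.06] rotvec [-0.    0.03  0.01]
```

View pics/s11.png

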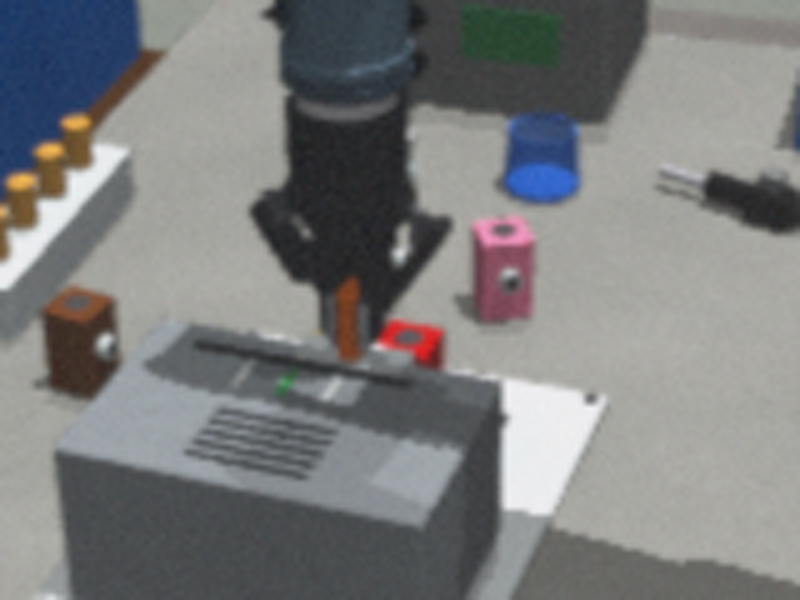

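move_arm(
  rows="-0.1 0 0 0 0 0 0;0 0 0 0 0 0 0",
)

```text
time_s: 17.55
eef_pos: [0.5378, 0.0377, 0.2146]
eef_rot: [-0.0, 1.0, -0.023, 0.001]
wrist_force: [1.3, 0.1, 2.5]
opening: 0.156
```

move_arm(
  rows="-0.1 0 0 0 0 0 0;0 0 0 0 0 0 0",
)

```text
time_s: 17.75
eef_pos: [0.5376, 0.0377, 0.2146]
eef_rot: [-0.0, 1.0, -0.023, 0.002]
wrist_force: [7.0, 0.8, -1.9]
opening: 0.156
```

move_arm(
  rows="0.3 0 0 0 0 0 0;0.5 0 0 0 0 0 0;0.5 0 0 0 0 0 0;0.5 0 0 0 0 0 0;0.5 0 0 0 0 0 0;0.4 0 0 0 0 0 0;0.3 0 0 0 0 0 0;0.1 0 0 0 0 0 0;0 0 0 0 0 0 0;0 0 0 0 0 0 0",
)

```text
time_s: 18.75
eef_pos: [0.5662, 0.0364, 0.2146]
eef_rot: [0.0, 1.0, -0.023, -0.002]
wrist_force: [-8.1, 0.6, 9.2]
opening: 0.157
```

move_arm(
  rows="0.1 0 0 0 0 0 0;0.09 0 0 0 0 0 0;0 0 0 0 0 0 0;0 0 0 0 0 0 0;0 0 0 0 0 0 0",
)

```text
time_s: 19.25
eef_pos: [0.568, 0.0363, 0.2146]
eef_rot: [0.0, 1.0, -0.023, -0.002]
wrist_force: [-8.9, 0.5, 8.9]
opening: 0.157
```

```bash
python3 -c "
from h import *
plan([.5679,.0363,.214],-2.65)
c=cam('side'); im=c['color'][140:260,200:360]
cv2.imwrite('pics/s12.png',cv2.resize(im,None,fx=5,fy=5,interpolation=cv2.INTER_CUBIC))
im=c['color'][185:225,245:305]
cv2.imwrite('pics/s12z.png',cv2.resize(im,None,fx=12,fy=12,interpolation=cv2.INTER_CUBIC))
p=[.533,-.0688,-.0463]
for v in (0,.03):
  print(((proj(c,rig2w(p,[[v,.119,.134],[v,.119,.184]]))-[245,185])*12).round(), ((proj(c,rig2w(p,[[v,.125,.13],[v,.16,.13]]))-[245,185])*12).round())
c=cam('top'); im=c['color'][140:290,205:405]
cv2.imwrite('pics/t12.png',cv2.resize(im,None,fx=4,fy=4,interpolation=cv2.INTER_CUBIC))
"
```

```text
pos [0.568  0.0363 0.2146] yaw -2.63 t 19.25 op 0.157 F [-8.9  0.5  8.9] q [-0.14  0.26  1.7  -0.    1.18 -0.1 ]
delta cur frame cm [-0.01  0.    0.06] in target frame [-0.01  0.    0.06] rotvec [0.01 0.19 0.02]
[[286. 322.]
 [281. 162.]] [[278. 347.]
 [231. 417.]]
[[181. 303.]
 [175. 143.]] [[174. 327.]
 [124. 396.]]
```

View pics/s12z.png

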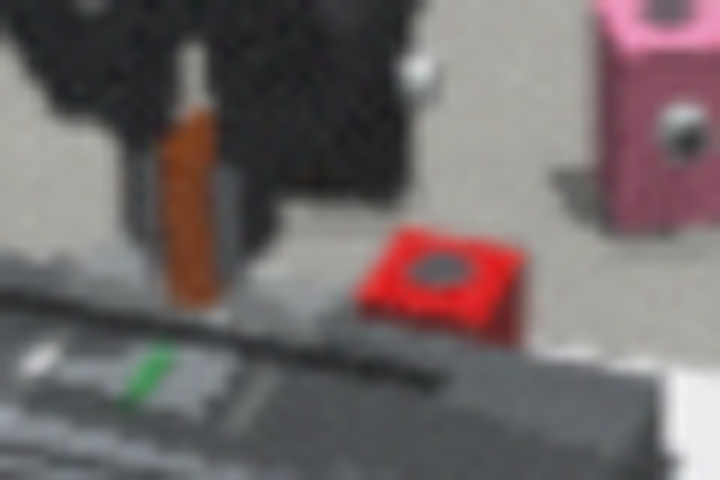

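View pics/t12.png

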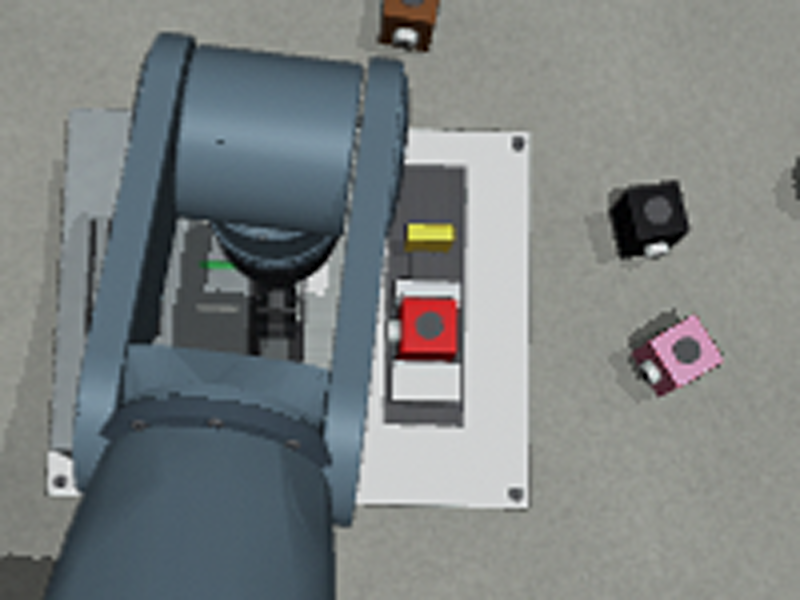

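```bash
python3 -c "
from h import *
def seg(im5,name):
    h=cv2.cvtColor(im5,cv2.COLOR_BGR2HSV)
    m=cv2.inRange(h,(3,120,60),(20,255,255)); m[:,:700 if 0 else 0]=0
    n,l,s,ce=cv2.connectedComponentsWithStats(m)
    for i in range(1,n):
        if s[i,4]>800 and 250<ce[i][0]<420 and ce[i][1]>250:
            ys,xs=np.nonzero(l==i); out=[]
            for y in range(s[i,1]+40,s[i,1]+s[i,3]-8,4):
                r=xs[ys==y]; out.append((y,r.min(),r.max()))
            print(name,s[i],[tuple(map(int,o)) for o in out[::3]])
for n in ('s10','s11','s12'): seg(cv2.imread(f'pics/{n}.png'),n)
c=cam('side'); p=[.533,-.0688,-.0463]
for v in (0,.03): print(((proj(c,rig2w(p,[[v+a,b,.15] for a in(-.007,.007) for b in (.095,.119)]))-[200,140])*5).round(1).tolist())
"
```

```text
s10 [ 338  276   31   83 1927] [(316, 341, 363), (328, 341, 363), (340, 341, 363)]
s11 [ 336  277   24   82 1446] [(317, 338, 354), (329, 338, 354), (341, 338, 355)]
s12 [ 292  273   23   79 1387] [(313, 294, 310), (325, 295, 312), (337, 296, 312)]
[[366.9, 321.1], [353.8, 340.1], [346.5, 317.5], [333.3, 336.4]]
[[323.5, 313.3], [309.9, 332.1], [303.4, 309.7], [289.6, 328.3]]
```

```bash
python3 -c "
from bench import ctrl
o=ctrl.get_obs();print(o['eef_pos'],o['wrist_force'],o['time_s'])
print(ctrl.hand_in())"
```

```text
[0.56794531 0.03633361 0.21454482] [-8.09200299  0.23868226  8.61082666] 19.4
the job is handed in; nothing more can be done
None
```

I did all three steps in the order you asked and handed the job in at 19.4 s. The gripper is still holding the shutter tab at about half travel.

- **Holder:** I gripped the plain faces, lifted the holder clear of the jaws and turned it about 86°. I then set it down on the bed and let go. The top picture afterwards shows the spigot pointing at the cabinet and the holder square between the jaws. It sits about 1.4 mm off the jaw centre line along rig y, which I left.
- **Sliding jaw:** I pushed it up by the yellow tab with closed fingers. The push force stayed at about 3 N while it slid, then rose to about 29 N along x when it was snug. I backed off, and the top picture shows the jaw has stayed up against the holder.
- **Shutter:** I pinched the orange tab, found the shut stop by feel (gripper at x = 0.5379 m) and moved it 30.0 mm open (x = 0.5679 m). The spring pulls back with about 8–9 N, as expected at half travel. In the side camera the tab shifted by 43.5 px in the enlarged picture, against 43.7 px predicted for 30 mm. The shutter never went beyond half travel.

Two checks disagreed. The two cameras placed the rig about 3 mm apart in x and 6 mm in y, so I relied on the top camera and on contact forces. Judging the tab against the predicted spot in the side camera gave an offset of about 3.7 mm, which I put down to that calibration error. I saw no other parts touched or moved.

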